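Wind the torsion spring to its set mark and hold it

ROBOT

A 7-joint arm with a two-finger parallel gripper is mounted at the origin on a cart in front of the work surface, level with it; the furniture and walls round the work are solid. World frame = base frame: x ahead of the robot, y to its left, z up, the work surface at z = 0. Lengths are in m, angles in rad, forces in N, time in s.
With the tool pointing down it reaches from about 0.4 to 0.85 m from the base axis. Payload 10.4 kg.
Tool frame: the origin (TCP) lies midway between the tips of the shut fingers; the grasp point (between the pads) lies 19 mm behind it; z points along the fingers, y is the line along which they close (so a half turn about z gives the same grasp; the last joint's range is limited). The gripper opens to 85 mm and grips with 20 to 120 N. Pads are 22 mm wide; open, the fingers measure 114 mm over their backs; the gripper's body (76 mm by 85 mm) begins 54 mm behind the grasp point. The pads swing forward as they close: fully open they stand 13 mm farther back than shut.
Start: joints at [1.218, 0.332, -0.065, 1.46, 0.022, 1.35, -0.088], TCP at [0.202, -0.591, 0.231] pointing down, gripper open.
Joint ranges: [-2.6, 2.6], [-0.5, 2.12], [-1.47, 1.34], [0.16, 2.42], [-1.27, 4.41], [0.06, 2.06], [-2.6, 2.6]. Speed limits (rad/s): [2.22, 2.22, 2.79, 2.79, 3.14, 3.14, 3.14].

INTERFACE

Orientations are given as a unit quaternion [x, y, z, w].
In Python, from workcell import monitor, eyes, manip gives the robot as it stands.
- The arm moves only by the tool send_rows, never from a script. Its arguments are lists of equal length, an entry for each row: "offset": the shift along the tool's x, y, z in mm, a list of three; "roll": the turn about the tool's z in rad. In form: {"offset": [[tx, ty, tz], ...], "roll": [roll, ...]}. A call has exactly 5 rows; each row is the pose to reach, as a shift and turn from the pose commanded when the call began, along the tool's axes at that moment; what a row does not reach only later rows make up. A row lasts 1/12 s, in which the tool goes at most 41.7 mm and 7.16 degrees, less where a joint would pass 70% of its speed; a pose out of reach is approached as far as the arm can. A call with a gripper value outside its range is refused whole. "jaw" is the opening, from 0 (shut) to 1 (fully open), set as the call begins (left out, the last holds). The fingers move at their own pace and stop on an object; "newtons" is the grip in N (left out, the last holds). Time passes only in rows, so rows that repeat a pose let the fingers close, or fill a call up. It gives the time, the measured TCP pose, the force and the opening at its end, in the units of the state.
- monitor.get_obs(): the state, without advancing time (a new reading comes with each control period).
- eyes.camera(name): name is "scene" or "top"; returns (picture, depth): 480x640x3 uint8, blue, green, red; 480x640 float32, m along the optical axis (not along the pixel's ray), 0 where there is no reading.
- eyes.camera_params(name): a dict with "fovy" (degrees; the focal length in pixels is half the picture's height over the tangent of half this angle, whatever the lens; pixels are square), "cx", "cy" (the principal point, pixels), "R" (3x3) and "t" (3): a world point X has camera coordinates R X + t. Camera axes: x right, y down, z forward; pixel columns grow to the right and rows downward; lengths in m; the calibration is good to about 2 mm. A picture is of the moment at which its call begins. camera_params takes no time and is no camera call.
- manip.hand_in(): hands the job in, once; it reports no verdict.
The state is a dict: "clock": time; "joint_pos": joint angles; "joint_velocities": joint speeds; "tau": joint torques, N m; "position": TCP position; "ee_rot": TCP orientation; "ft_force": force on the tool from outside, world axes, zero at the start; "torque": the same for the moment, N m; "grip_width": opening from 0.0 (shut) to 1.0 (fully open).
Only numpy, scipy, OpenCV 4.12 (cv2) and the standard library are available. Lean on these libraries where they do the work, as an engineer would, in place of code of your own. Each camera call takes 0.05 s, during which the arm holds its last target. There are 200 camera calls.

TASK

The torsion spring on the green bench tester has to be wound to its test angle and held there for the reading, but a black sleeve has been left standing in the lever's path. First take that sleeve away and stand it upright on the open bench, well clear of the lever's swing, without knocking it over or shoving the other loose parts about. Then take the lever by its black crank knob, swing it anticlockwise (seen from above) against the spring until its black pointer stands on the red mark, never running more than 10 degrees beyond it, and finish while still holding it there.

Things in the scene. Friction and masses are not known exactly. Their poses are not given: they have to be found in the camera images.
- tester: torsion-spring tester bolted to the bench, place and yaw differ each time: green base 140 x 140 x 12 mm, round white dial (radius 64 mm, top at z 28 mm, ticks every 5 degrees), vertical steel arbor with the coil spring round it. Origin on the arbor's axis at bench level, z up. At rest the lever's x axis is turned 215 degrees (3.752 rad) anticlockwise from the tester's x axis
- lever: steel crank lever, turning about the arbor. Origin on that axis, z 48 mm; x along the arm to the knob, z up. Arm 14 mm wide, z 49.5 to 58.5 mm, reaching 141 mm from the axis, out over the bench; hub nut up to z 69 mm. Turns anticlockwise from its zero stop by up to 1.5 rad. The spring drives it back: about 2 N at the knob at rest, 7 N more per rad; let go, it returns to the stop
- crank_knob: black knob, 20 to 26 mm across, upright on the lever's end, 130 mm from the arbor's axis, free to spin about its own vertical axis. Origin on its axis, 58.5 mm above the bench; the grip runs from z 62 to 111 mm, to be pinched from above
- set_mark: red clip on the dial's rim, 9 mm (8 degrees) wide, 60 to 78 mm from the arbor's axis with its brass screw, top at z 31 mm; clamped 0.65 to 1.2 rad anticlockwise of the pointer's rest, different each time. Origin on the arbor's axis at bench level, z up; the clip lies 140 degrees from its x axis, so that its x axis is where the lever's x axis must point to have the pointer on the mark
- pointer_tip (a point): tip of the thin black pointer that is fixed to the lever's hub and lies just over the dial: 60 mm from the arbor's axis, 140 degrees (2.443 rad) anticlockwise of the lever's x axis, at z 32 mm
- sleeve: black plastic sleeve, cylinder 21 mm in diameter, 76 mm high, 0.10 to 0.17 kg, standing on end on the bench in the lever's path, 105 to 135 mm from the arbor's axis. Origin in the centre of its underside, z along its axis. Two more such sleeves further to the right stay put. The bench round x 0.545, y -0.45 m (6 cm about) is always free and clear of the swing
- sleeve_b_top (a point): top centre of another black sleeve of the same size (21 mm in diameter, 76 mm high), standing on the bench to the right of the tester; a bystander
- sleeve_c_top (a point): top centre of another black sleeve of the same size (21 mm in diameter, 76 mm high), standing on the bench to the right of the tester; a bystander
- holder_a_pt (a point): middle, 10 mm above the bench, of an orange injector holder with grey ends, 122 mm long, 21 mm thick, lying on the bench; a bystander
- grease_tin_pt (a point): top centre of a round tin with a yellow lid, 62 mm in diameter, 50 mm high; a bystander
Not all that is in view belongs to the job. What is shaped like the sleeve but blue or turquoise is not meant.

How it is judged:
By the outcome, as a careful person would: the job done as asked, in the order asked, and still so for the second after the job is handed in, while the arm keeps its last pose, push and grip.
It also fails if it takes over 51 s, if anything falls off the work surface, if the arm or the gripper's body presses on something with over 40 N, if the wrist force passes 120 N, or if a joint passes its speed limit or range.

## Working session

There is one attempt and no reset: what is moved stays moved. The work goes in short steps, Python scripts to look and compute and a tool call to move; the robot and the scene stay as the last step left them, time stands still between calls to the robot, and variables do not carry over. Pictures are saved under pics/ and viewed, on a budget of 10 in all, crops included, one or two more only if the job needs it, and the job is handed in when it is done.

Besides the shell and the picture viewer there is one more tool, called after ">>>" in YAML: its name, and indented under it one key for each argument. send_rows: Moves the arm, as the interface text tells. Its arguments: {"type":"object","properties":{"offset":{"type":"array"},"roll":{"type":"array"},"jaw":{"type":"number"},"newtons":{"type":"number"}},"required":["offset","roll"]}

```bash
mkdir -p pics
cat > h.py <<'E'
import numpy as np, cv2, pickle
from workcell import monitor, eyes, manip
def grab(n):
    p,d=eyes.camera(n); return p,d,eyes.camera_params(n)
def f(c): return 240/np.tan(np.radians(c['fovy'])/2)
def ray(c,u,v):
    R=np.array(c['R']);t=np.array(c['t']);d=R.T@np.array([(u-c['cx'])/f(c),(v-c['cy'])/f(c),1]);return -R.T@t,d
def onz(c,u,v,z):
    o,d=ray(c,u,v);return o+d*(z-o[2])/d[2]
def cloud(c,d):
    v,u=np.mgrid[:480,:640];k=np.stack([(u-c['cx'])/f(c)*d,(v-c['cy'])/f(c)*d,d],-1)
    return (k-np.array(c['t']))@np.array(c['R'])
def proj(c,X):
    k=np.array(c['R'])@np.array(X)+np.array(c['t']);return k[0]/k[2]*f(c)+c['cx'],k[1]/k[2]*f(c)+c['cy']
E
python3 - <<'E'
from h import *
for n in('scene','top'):
    p,d,c=grab(n);cv2.imwrite(f'pics/{n}0.png',p);pickle.dump((p,d,c),open(n+'.pkl','wb'));print(n,c)
print(monitor.get_obs())
E
```

```text
scene {'fovy': 48.59751126624487, 'cx': 324.20779070991307, 'cy': 241.09764277741587, 'R': array([[ 0.807555  , -0.58926753, -0.02487359],
       [-0.29140356, -0.36197406, -0.88547092],
       [ 0.51277566,  0.72231472, -0.46402862]]), 't': array([-0.61607893,  0.07672719,  0.89836939])}
top {'fovy': 51.94996848120757, 'cx': 325.91312288935256, 'cy': 236.38609498017595, 'R': array([[-0.01316289, -0.99975304, -0.01790516],
       [-0.99530648,  0.01481707, -0.09563194],
       [ 0.09587363,  0.01656233, -0.99525571]]), 't': array([-0.35799232,  0.53499939,  0.86709113])}
{'clock': 0.1, 'joint_pos': array([ 1.21838735,  0.33277496, -0.06473373,  1.46084016,  0.02162255,
        1.34989605, -0.08851352]), 'joint_velocities': array([ 0.00042961, -0.00093816, -0.0001803 , -0.00200938,  0.00128708,
        0.00109963,  0.00014326]), 'tau': array([ 1.55967507e-03, -6.26749992e+01,  4.91459132e-02, -3.92428851e+01,
        1.62026309e-02,  6.98539297e-03,  4.87409682e-05]), 'position': array([ 0.20231784, -0.591003  ,  0.23062484]), 'ee_rot': array([ 9.86430393e-01,  1.64178885e-01, -1.32812959e-04, -5.96379069e-04]), 'ft_force': array([-0.47375327,  0.42145309, -0.05673986]), 'torque': array([ 0.02202499, -0.00203657, -0.00484364]), 'grip_width': 0.9981496827956539}
```

View pics/scene0.png

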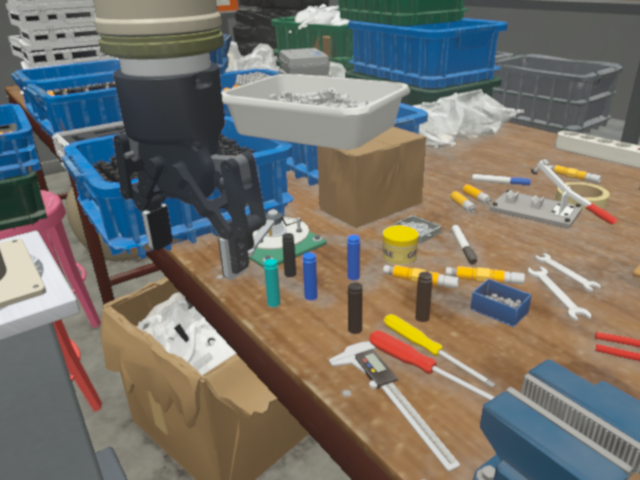

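View pics/top0.png

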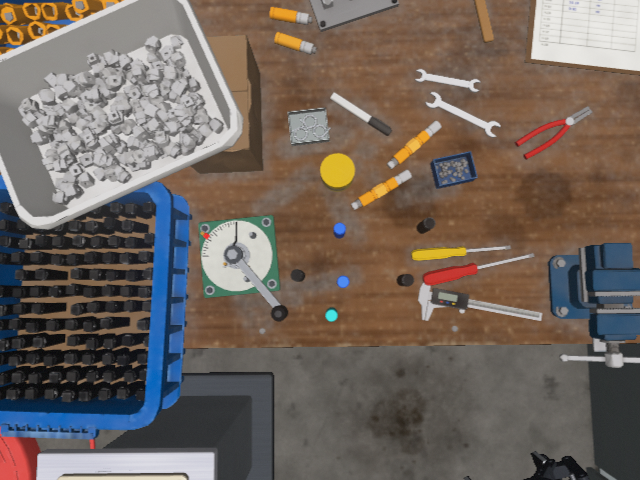

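The pictures show these things.
- **Top view:** the tester is at (239,256), its hub at (234,254), the black knob at (279,313) and the red mark at (206,236).
- **Sleeve candidates:** black at (298,275), which lies in the lever's path and is my choice. The black ones at (405,280) and (427,226) are bystanders, and the knob at (279,313) is also black. The blue ones at (340,229) and (343,282) and the turquoise one at (331,315) are not meant.
- **Scene view:** the sleeve is at about (289,255). The arm hides part of the tester.

Run:
```python
from h import *
S={n:pickle.load(open(n+'.pkl','rb')) for n in('scene','top')}
p,d,c=S['top'];P=cloud(c,d)
g=p.max(2)
def blob(m,u,v,r=16):
    y0,x0=int(v)-r,int(u)-r
    n,l,s,ce=cv2.connectedComponentsWithStats(m[y0:y0+2*r,x0:x0+2*r].astype(np.uint8))
    k=1+np.argmax(s[1:,4]);a=l==k;yy,xx=np.nonzero(a);return xx+x0,yy+y0
H=p[:,:,:];hsv=cv2.cvtColor(p,cv2.COLOR_BGR2HSV)
for nm,u,v in(('sleeve',298,275),('b',405,280),('c',427,226),('knob',279,313)):
    x,y=blob(g<75,u,v);q=P[y,x];h=q[:,2].max();top=q[:,2]>h-.008
    print(nm,len(x),'hmax',h.round(4),'depthtop',q[top].mean(0).round(4),'px',x[top].mean().round(1),y[top].mean().round(1),'ray',onz(c,x[top].mean(),y[top].mean(),.111 if nm=='knob' else .076).round(4))
m=((hsv[...,0]<8)|(hsv[...,0]>172))&(hsv[...,1]>130)&(g>90);x,y=blob(m,206,236,12)
print('mark',len(x),x.mean(),y.mean(),onz(c,x.mean(),y.mean(),.031))
m=(p.min(2)>170);x,y=blob(m,236,256,45)
pts=np.stack([x,y],1).astype(np.float32);(e,ax,an)=cv2.fitEllipse(cv2.convexHull(pts))
print('dial',e,ax,onz(c,*e,.028))
m=(hsv[...,0]>60)&(hsv[...,0]<90)&(hsv[...,1]>120);x,y=blob(m,240,256,50)
r=cv2.minAreaRect(np.stack([x,y],1).astype(np.float32));print('base',r,onz(c,*r[0],.012),[onz(c,*k,.012).round(3) for k in cv2.boxPoints(r)])
for nm,u,v in(('tur',331,315),('bl',343,282),('bl2',340,229),('tin',337,170)): print(nm,P[v,u].round(3))
print('box', P[150,240].round(3),P[200,215].round(3),P[300,180].round(3),P[280,170].round(3))
# scene black sleeve
p2,d2,c2=S['scene']
for X in ((0,0,0),): pass
x,y=blob(p2.max(2)<75,289,255,26);print('scene sleeve rows',y.min(),y.max(),'cols',x.min(),x.max(),'topcentre px',x[y<y.min()+5].mean(),y.min()+3)
np.save('sc.npy',[x[y<y.min()+7].mean(),y.min()+3])
print('free', proj(c,(.545,-.45,0)))
cv2.imwrite('pics/crop.png',np.hstack([cv2.resize(p[200:340,180:370],None,fx=2.1,fy=2.1,interpolation=3),cv2.resize(p2[215:315,230:340],(399,294),interpolation=3)]) )
```

```text
sleeve 140 hmax 0.0795 depthtop [ 0.4604 -0.3151  0.076 ] px 296.0 274.8 ray [ 0.4604 -0.3152  0.076 ]
b 165 hmax 0.9077 depthtop [ 0.4446 -0.3802  0.9077] px 400.0 282.0 ray [ 0.4461 -0.4896  0.076 ]
c 190 hmax 0.9077 depthtop [ 0.4446 -0.3802  0.9077] px 424.0 232.0 ray [ 0.5297 -0.5324  0.076 ]
knob 186 hmax 0.9077 depthtop [ 0.4446 -0.3802  0.9077] px 280.5 313.0 ray [ 0.3991 -0.2925  0.111 ]
mark 25 205.92 235.44 [ 0.53401743 -0.15005534  0.031     ]
dial (236.23240661621094, 255.3647918701172) (69.40348052978516, 70.92353057861328) [ 0.49759118 -0.20424502  0.028     ]Traceback (most recent call last):
  File "<stdin>", line 18, in <module>
  File "<stdin>", line 8, in blob
    return _wrapfunc(a, 'argmax', axis=axis, out=out, **kwds)
    return bound(*args, **kwds)
ValueError: attempt to get argmax of an empty sequence
```

Run:
```python
from h import *
S={n:pickle.load(open(n+'.pkl','rb')) for n in('scene','top')}
p,d,c=S['top'];P=cloud(c,d);P[d==0]=np.nan
g=p.max(2);hsv=cv2.cvtColor(p,cv2.COLOR_BGR2HSV)
def blob(m,u,v,r=16):
    y0,x0=int(v)-r,int(u)-r
    n,l,s,ce=cv2.connectedComponentsWithStats(m[y0:y0+2*r,x0:x0+2*r].astype(np.uint8))
    k=1+np.argmax(s[1:,4]);a=l==k;yy,xx=np.nonzero(a);return xx+x0,yy+y0
for nm,u,v in(('sleeve',298,275),('b',405,280),('c',427,226),('knob',279,313)):
    x,y=blob(g<75,u,v);q=P[y,x];z0=.09 if nm=='knob' else .06;top=(q[:,2]>z0)&(q[:,2]<.13)
    print(nm,len(x),top.sum(),'top',np.median(q[top],0).round(4),'px',x[top].mean().round(1),y[top].mean().round(1),'ray',onz(c,x[top].mean(),y[top].mean(),.111 if nm=='knob' else .076).round(4))
print('green px',hsv[285,210],hsv[228,272],P[285,210],P[228,272])
for nm,u,v in(('hub',234,254),('tur',331,315),('bl',343,282),('bl2',340,229),('tin',337,170),('box',240,150),('bin',215,200),('blue',180,300),('blue2',170,280)): print(nm,P[v,u].round(3))
hub=onz(c,234,254,.069);print('hub ray',hub)
p2,d2,c2=S['scene']
x,y=blob(p2.max(2)<75,289,255,26);u,v=x[y<y.min()+5].mean(),y.min()+3
print('scene sleeve',y.min(),y.max(),x.min(),x.max(),u,v)
a,da=ray(c,296.5,274.8);b,db=ray(c2,u,v)
s=np.linalg.lstsq(np.stack([da,-db],1),b-a,rcond=None)[0];print('tri',a+s[0]*da,b+s[1]*db)
print('free px', proj(c,(.545,-.45,0)))
cv2.imwrite('pics/crop.png',np.hstack([cv2.resize(p[200:340,180:370],(399,294),interpolation=3),cv2.resize(p2[215:315,230:340],(399,294),interpolation=3)]) )
```

```text
sleeve 140 112 top [ 0.4602 -0.3153  0.0759] px 296.4 274.9 ray [ 0.4603 -0.3157  0.076 ]
b 165 124 top [ 0.4494 -0.5011  0.0759] px 406.6 279.7 ray [ 0.4498 -0.5007  0.076 ]
c 190 122 top [ 0.5442 -0.5395  0.0754] px 427.8 223.6 ray [ 0.5439 -0.5393  0.076 ]
knob 186 154 top [ 0.3993 -0.2891  0.1093] px 278.3 312.9 ray [ 0.3993 -0.2889  0.111 ]
green px [ 80  60 137] [ 76 106 120] [ 0.44531477 -0.15382369  0.01350562] [ 0.54811209 -0.26634078  0.00971704]
hub [ 0.498 -0.209  0.069]
tur [ 0.393 -0.373  0.075]
bl [ 0.447 -0.394  0.079]
bl2 [ 0.537 -0.39   0.076]
tin [ 0.645 -0.387  0.049]
box [ 0.658 -0.233  0.146]
bin [ 0.603 -0.159  0.002]
blue [ 0.42  -0.113  0.056]
blue2 [ 0.454 -0.121  0.134]
hub ray [ 0.49751505 -0.20860357  0.069     ]
scene sleeve 236 276 284 295 287.7567567567568 239
tri [ 0.46061551 -0.31528324  0.06785239] [ 0.46060191 -0.31527484  0.06785278]
free px (np.float64(371.68186650380756), np.float64(228.76344910749052))
```

View pics/crop.png

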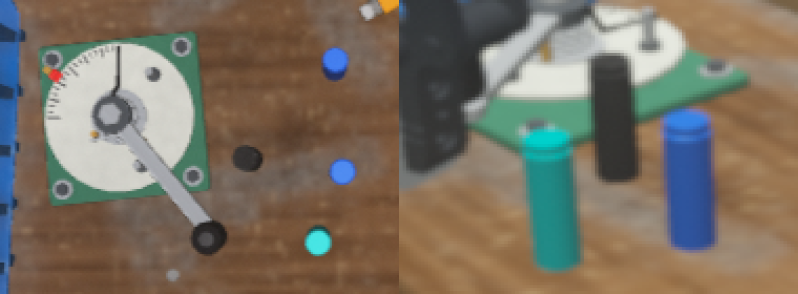

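The crop shows the black sleeve standing between the lever and the blue and turquoise ones, so the choice holds. The estimates are:

| Thing | x, y (m) | Note |
|---|---|---|
| Sleeve | (0.460, -0.315) | top z 0.076 from depth; two-view gives 0.068 |
| Arbor | (0.4976, -0.2045) | |
| Knob | (0.399, -0.289) | |
| Mark | (0.534, -0.150) | lever has to turn about 56° |

I'll move now.

>>> send_rows:
  offset:
    - [34,-18,0]
    - [68,-36,0]
    - [101,-54,0]
    - [135,-72,0]
    - [168,-90,0]
  roll: [0.12,0.24,0.36,0.48,0.6]
  jaw: 0.6
  newtons: 40

```text
clock: 0.52
position: [0.3322, -0.4512, 0.2311]
ee_rot: [0.991, -0.135, -0.0, -0.0]
ft_force: [1.3, -0.1, 0.1]
grip_width: 0.594
```

```bash
cat > go.py <<'E'
import sys
from h import *
from scipy.spatial.transform import Rotation as Rt
def rel(X,yaw=None):
    o=monitor.get_obs();R=Rt.from_quat(o['ee_rot']).as_matrix()
    a=np.degrees(np.arctan2(R[1,1],R[0,1]))
    print('t',round(o['clock'],2),'pos',o['position'].round(4),'F',o['ft_force'].round(1),'w',round(o['grip_width'],3),'yaw_y',a.round(1),'q',o['joint_pos'].round(2))
    print('rel mm',(R.T@(np.array(X)-o['position'])*1000).round(1), 'axes',R[:2,0].round(3),R[:2,1].round(3))
    if yaw is not None: d=-(yaw-a);d=(d+90)%180-90;print('roll',np.radians(d).round(3))
if __name__=='__main__':
    v=list(map(float,sys.argv[1:]));rel(v[:3],v[3] if len(v)>3 else None)
E
python3 go.py .460 -.315 .13 45
```

```text
t 0.52 pos [ 0.3322 -0.4512  0.2311] F [ 1.3 -0.1  0.1] w 0.594 yaw_y -105.5 q [ 0.95  0.19 -0.11  1.63  0.02  1.32 -1.01]
rel mm [  86.7 -165.4  101.1] axes [ 0.963 -0.268] [-0.268 -0.963]
roll 0.514
```

>>> send_rows:
  offset:
    - [18,-33,10]
    - [36,-66,30]
    - [54,-99,50]
    - [71,-132,65]
    - [87,-165,80]
  roll: [0.12,0.24,0.36,0.48,0.514]

```text
clock: 0.93
position: [0.454, -0.3211, 0.1534]
ee_rot: [0.924, -0.384, -0.0, 0.0]
ft_force: [0.2, -1.1, 0.2]
grip_width: 0.598
```

```bash
python3 go.py .460 -.315 .043 45
```

```text
t 0.93 pos [ 0.454  -0.3211  0.1534] F [ 0.2 -1.1  0.2] w 0.598 yaw_y -135.1 q [ 0.7   0.25 -0.19  1.74  0.05  1.16 -1.86]
rel mm [-1.000e-01 -8.600e+00  1.104e+02] axes [ 0.706 -0.708] [-0.708 -0.706]
roll -0.002
```

>>> send_rows:
  offset:
    - [0,0,10]
    - [0,0,20]
    - [0,0,20]
    - [0,0,20]
    - [0,0,20]
  roll: [0,0,0,0,0]

```text
clock: 1.35
position: [0.4531, -0.3234, 0.135]
ee_rot: [0.925, -0.381, 0.0, 0.0]
ft_force: [0.4, 0.7, -0.3]
grip_width: 0.6
```

```bash
python3 go.py .460 -.315 .043 45
python3 - <<'E'
from h import *
p,d,c=grab('top');p2,d2,c2=grab('scene')
cv2.imwrite('pics/pre.png',np.hstack([cv2.resize(p[200:340,200:390],(399,294),interpolation=3),cv2.resize(p2[185:315,215:355],(399,371),interpolation=3)[:294]]))
E
```

```text
t 1.35 pos [ 0.4531 -0.3234  0.135 ] F [ 0.4  0.7 -0.3] w 0.6 yaw_y -134.8 q [ 0.7   0.27 -0.19  1.76  0.05  1.12 -1.86]
rel mm [ -1.1 -10.9  91.9] axes [ 0.71  -0.704] [-0.704 -0.71 ]
roll 0.004
```

View pics/pre.png

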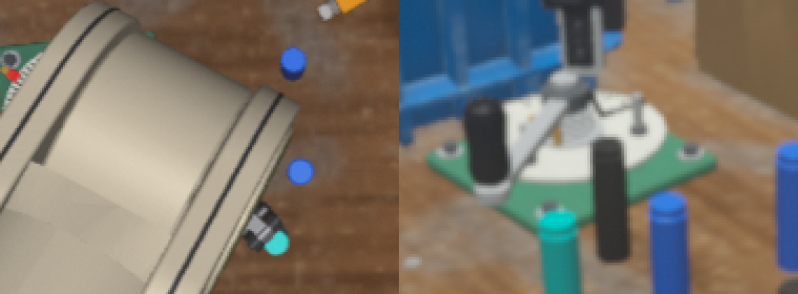

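The top view is blocked by the arm. The scene view shows the gripper above and behind the sleeve at (610,200), with the knob and lever clear of it. I'll correct by 11 mm and go down.

>>> send_rows:
  offset:
    - [-1,-11,0]
    - [-1,-11,10]
    - [-1,-11,25]
    - [-1,-11,40]
    - [-1,-11,50]
  roll: [0,0,0,0,0]

```text
clock: 1.87
position: [0.4604, -0.3127, 0.0825]
ee_rot: [0.925, -0.38, -0.001, -0.0]
ft_force: [-0.1, 0.2, 0.7]
grip_width: 0.6
```

```bash
python3 go.py .460 -.315 .043 45
```

```text
t 1.87 pos [ 0.4604 -0.3127  0.0825] F [-0.1  0.2  0.7] w 0.6 yaw_y -134.6 q [ 0.68  0.32 -0.19  1.8   0.07  1.02 -1.89]
rel mm [ 1.4  1.9 39.5] axes [ 0.712 -0.702] [-0.702 -0.712]
roll 0.007
```

>>> send_rows:
  offset:
    - [1,2,10]
    - [1,2,20]
    - [1,2,30]
    - [1,2,40]
    - [1,2,40]
  roll: [0,0,0,0,0]

```text
clock: 2.28
position: [0.459, -0.315, 0.0422]
ee_rot: [0.925, -0.38, -0.001, -0.0]
ft_force: [-0.0, 0.8, -0.8]
grip_width: 0.602
```

>>> send_rows:
  offset:
    - [0,0,0]
    - [0,0,0]
    - [0,0,0]
    - [0,0,0]
    - [0,0,0]
  roll: [0,0,0,0,0]
  jaw: 0

```text
clock: 2.7
position: [0.4605, -0.3158, 0.045]
ee_rot: [0.925, -0.38, 0.001, 0.0]
ft_force: [0.7, -0.4, 4.5]
grip_width: 0.235
```

```bash
python3 go.py .460 -.315 .043 45;python3 - <<'E'
from h import *
p2,d2,c2=grab('scene')
cv2.imwrite('pics/gr.png',cv2.resize(p2[165:305,205:375],None,fx=3.5,fy=3.5,interpolation=3))
E
```

```text
t 2.7 pos [ 0.4605 -0.3158  0.045 ] F [ 0.7 -0.4  4.5] w 0.235 yaw_y -134.7 q [ 0.68  0.37 -0.19  1.83  0.08  0.95 -1.9 ]
rel mm [-0.9 -0.3  2. ] axes [ 0.711 -0.703] [-0.703 -0.711]
roll 0.006
```

View pics/gr.png

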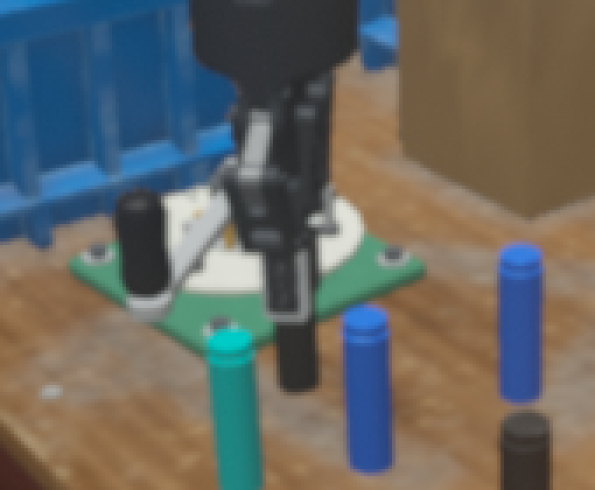

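The opening of 0.235 is about 20 mm, so the sleeve is gripped. The picture shows the fingers round it at (290,290), with the knob and the other sleeves untouched. Now I'll lift it.

>>> send_rows:
  offset:
    - [0,0,-12]
    - [0,0,-36]
    - [0,0,-64]
    - [0,0,-92]
    - [0,0,-115]
  roll: [0,0,0,0,0]

```text
clock: 3.17
position: [0.4602, -0.3156, 0.1621]
ee_rot: [0.925, -0.38, 0.001, 0.0]
ft_force: [0.8, -1.0, -0.9]
grip_width: 0.234
```

```bash
python3 go.py .545 -.45 .155 45
```

```text
t 3.17 pos [ 0.4602 -0.3156  0.1621] F [ 0.8 -1.  -0.9] w 0.234 yaw_y -134.7 q [ 0.69  0.24 -0.2   1.72  0.05  1.18 -1.87]
rel mm [154.8  36.    7.3] axes [ 0.711 -0.703] [-0.703 -0.711]
roll 0.006
```

>>> send_rows:
  offset:
    - [25,6,0]
    - [60,14,0]
    - [95,22,0]
    - [130,30,0]
    - [155,36,0]
  roll: [0,0,0,0,0]

```text
clock: 3.58
position: [0.5454, -0.4525, 0.1598]
ee_rot: [0.925, -0.38, 0.0, 0.0]
ft_force: [0.6, 0.2, -0.5]
grip_width: 0.231
```

>>> send_rows:
  offset:
    - [0,0,20]
    - [0,0,40]
    - [0,0,60]
    - [0,0,75]
    - [0,0,85]
  roll: [0,0,0,0,0]

```text
clock: 4.0
position: [0.5441, -0.4496, 0.0728]
ee_rot: [0.925, -0.38, -0.001, -0.0]
ft_force: [0.4, -0.2, -0.7]
grip_width: 0.231
```

```bash
python3 go.py .545 -.45 .045 45
```

```text
t 4.0 pos [ 0.5441 -0.4496  0.0728] F [ 0.4 -0.2 -0.7] w 0.231 yaw_y -134.7 q [ 0.72  0.63 -0.14  1.38  0.09  1.14 -1.78]
rel mm [ 1.  -0.3 27.8] axes [ 0.711 -0.703] [-0.703 -0.711]
roll 0.006
```

>>> send_rows:
  offset:
    - [0,0,10]
    - [0,0,18]
    - [0,0,23]
    - [0,0,25]
    - [0,0,26]
  roll: [0,0,0,0,0]

```text
clock: 4.42
position: [0.5451, -0.4502, 0.0486]
ee_rot: [0.925, -0.38, 0.0, 0.0]
ft_force: [-0.7, -0.2, -1.4]
grip_width: 0.233
```

>>> send_rows:
  offset:
    - [0,0,1]
    - [0,0,1]
    - [0,0,2]
    - [0,0,2]
    - [0,0,2]
  roll: [0,0,0,0,0]

```text
clock: 4.83
position: [0.545, -0.4502, 0.0466]
ee_rot: [0.925, -0.38, 0.0, 0.0]
ft_force: [-0.2, -0.0, -2.2]
grip_width: 0.237
```

>>> send_rows:
  offset:
    - [0,0,0.5]
    - [0,0,1]
    - [0,0,1.5]
    - [0,0,2]
    - [0,0,2]
  roll: [0,0,0,0,0]

```text
clock: 5.25
position: [0.5452, -0.4504, 0.0451]
ee_rot: [0.925, -0.38, 0.0, 0.0]
ft_force: [-1.8, 1.3, 5.3]
grip_width: 0.235
```

Contact: Fz is +5 N, so the sleeve is on the bench. I'll open the jaw and rise.

>>> send_rows:
  offset:
    - [0,0,0]
    - [0,0,0]
    - [0,0,0]
    - [0,0,0]
    - [0,0,0]
  roll: [0,0,0,0,0]
  jaw: 0.5

```text
clock: 5.67
position: [0.5449, -0.4501, 0.0442]
ee_rot: [0.925, -0.38, -0.0, -0.0]
ft_force: [0.4, 0.4, 0.3]
grip_width: 0.5
```

>>> send_rows:
  offset:
    - [0,0,-10]
    - [0,0,-30]
    - [0,0,-60]
    - [0,0,-90]
    - [0,0,-110]
  roll: [0,0,0,0,0]

```text
clock: 6.08
position: [0.5457, -0.4507, 0.1586]
ee_rot: [0.925, -0.38, 0.002, 0.0]
ft_force: [0.6, -0.8, 0.7]
grip_width: 0.501
```

```bash
python3 go.py .399 -.289 .155 45;python3 - <<'E'
from h import *
p,d,c=grab('top');p2,d2,c2=grab('scene')
cv2.imwrite('pics/pl.png',np.hstack([cv2.resize(p[190:330,190:440],(500,280)),cv2.resize(p2[210:350,250:400],(300,280))]))
E
```

```text
t 6.08 pos [ 0.5457 -0.4507  0.1586] F [ 0.6 -0.8  0.7] w 0.501 yaw_y -134.7 q [ 0.72  0.56 -0.14  1.3   0.08  1.29 -1.77]
rel mm [-218.   -11.9    2.8] axes [ 0.711 -0.703] [-0.703 -0.711]
roll 0.006
```

View pics/pl.png

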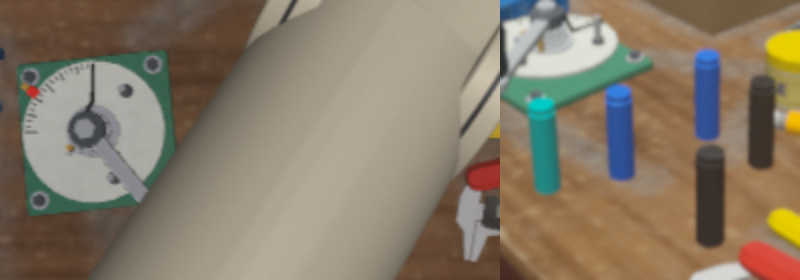

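The scene view shows the sleeve standing at (760,120) in the crop, with nothing else moved. In the top view the pointer is at rest at (93,75) and the mark at (32,91). Next is the knob.

>>> send_rows:
  offset:
    - [-35,-2,0]
    - [-75,-4,0]
    - [-115,-6,0]
    - [-155,-8,0]
    - [-190,-10,0]
  roll: [0,0,0,0,0]
  jaw: 0.65

```text
clock: 6.6
position: [0.415, -0.3077, 0.154]
ee_rot: [0.925, -0.38, -0.0, 0.0]
ft_force: [0.0, 0.1, 0.2]
grip_width: 0.647
```

>>> send_rows:
  offset:
    - [-14,-1,0]
    - [-28,-2,0]
    - [-28,-2,0]
    - [-28,-2,0]
    - [-28,-2,0]
  roll: [0,0,0,0,0]

```text
clock: 7.02
position: [0.3988, -0.289, 0.1545]
ee_rot: [0.925, -0.38, 0.0, 0.0]
ft_force: [-0.3, 0.1, 0.4]
grip_width: 0.654
```

```bash
python3 go.py .399 -.289 .074 45;python3 - <<'E'
from h import *
p2,d2,c2=grab('scene')
m=(p2.max(2)<75)[215:330,200:320]
print([proj(c2,(.399,-.289,z)) for z in(.062,.111)])
cv2.imwrite('pics/kn.png',cv2.resize(p2[165:305,205:375],None,fx=3.5,fy=3.5,interpolation=3))
E
```

```text
t 7.02 pos [ 0.3988 -0.289   0.1545] F [-0.3  0.1  0.4] w 0.654 yaw_y -134.7 q [ 0.73  0.11 -0.2   1.89  0.02  1.14 -1.84]
rel mm [ 0.1 -0.1 80.5] axes [ 0.711 -0.703] [-0.703 -0.711]
roll 0.006
[(np.float64(247.36428570189122), np.float64(247.3432784173003)), (np.float64(244.52214241715615), np.float64(220.1431148974716))]
```

View pics/kn.png

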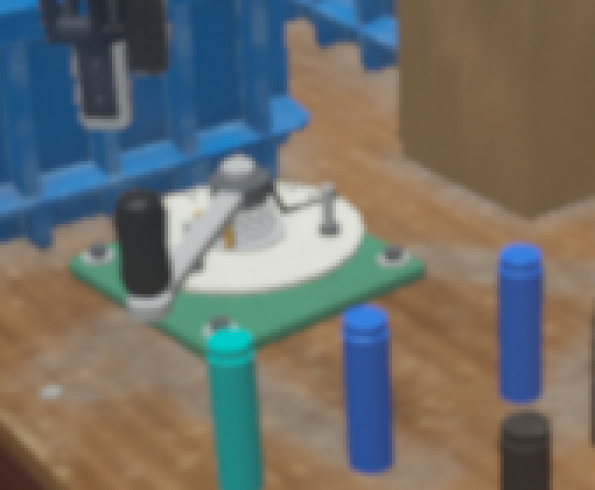

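The knob top in the picture is at px (245,220). My estimate projects to (244.5,220), so the two views agree. Descending.

>>> send_rows:
  offset:
    - [0,0,12]
    - [0,0,25]
    - [0,0,38]
    - [0,0,50]
    - [0,0,60]
  roll: [0,0,0,0,0]

```text
clock: 7.48
position: [0.3985, -0.2887, 0.0932]
ee_rot: [0.925, -0.38, -0.0, -0.0]
ft_force: [1.3, 0.4, 0.8]
grip_width: 0.647
```

>>> send_rows:
  offset:
    - [0,0,8]
    - [0,0,14]
    - [0,0,18]
    - [0,0,18]
    - [0,0,18]
  roll: [0,0,0,0,0]

```text
clock: 7.9
position: [0.3985, -0.2885, 0.0765]
ee_rot: [0.925, -0.38, 0.0, 0.0]
ft_force: [-0.1, 0.6, 0.2]
grip_width: 0.646
```

>>> send_rows:
  offset:
    - [0,0,0]
    - [0,0,0]
    - [0,0,0]
    - [0,0,0]
    - [0,0,0]
  roll: [0,0,0,0,0]
  jaw: 0
  newtons: 50

```text
clock: 8.32
position: [0.3992, -0.2883, 0.0771]
ee_rot: [0.925, -0.38, 0.001, -0.0]
ft_force: [1.7, 3.0, 5.9]
grip_width: 0.274
```

```bash
cat > arc.py <<'E'
import sys
from go import *
A=np.array([.4976,-.2045])
o=monitor.get_obs();P=o['position'];R=Rt.from_quat(o['ee_rot']).as_matrix()
v=P[:2]-A;r=np.hypot(*v);a=np.arctan2(v[1],v[0])
print('t',o['clock'],P.round(4),'F',o['ft_force'].round(1),'w',round(o['grip_width'],3),'r',r.round(4),'ang',(np.degrees(a)%360).round(2))
step=float(sys.argv[1])
for k in range(1,6):
    b=a+np.radians(step*k/5);X=np.r_[A+.13*np.array([np.cos(b),np.sin(b)]),P[2]]
    print((R.T@(X-P)*1000).round(1))
E
python3 arc.py 15
```

```text
t 8.3167 [ 0.3992 -0.2883  0.0771] F [1.7 3.  5.9] w 0.274 r 0.1292 ang 220.39
[6.7 1.2 0. ]
[13.5  1.2  0. ]
[20.3  0.9  0. ]
[27.1  0.3  0. ]
[33.8 -0.7  0. ]
```

>>> send_rows:
  offset:
    - [6.7,0.4,0]
    - [13.5,0.6,0]
    - [20.3,0.4,0]
    - [27.1,-0.2,0]
    - [33.8,-1,0]
  roll: [0,0,0,0,0]

```text
clock: 8.73
position: [0.4238, -0.311, 0.077]
ee_rot: [0.925, -0.38, 0.0, -0.0]
ft_force: [-0.6, 5.7, 8.3]
grip_width: 0.278
```

```bash
python3 arc.py 15
```

```text
t 8.7333 [ 0.4238 -0.311   0.077 ] F [-0.6  5.7  8.3] w 0.278 r 0.1296 ang 235.28
[ 6.7 -0.9  0. ]
[13.3 -2.6  0. ]
[19.8 -4.7  0. ]
[26.2 -7.   0. ]
[32.5 -9.7  0. ]
```

>>> send_rows:
  offset:
    - [6.7,-0.9,0]
    - [13.3,-2.6,0]
    - [19.8,-4.7,0]
    - [26.2,-7,0]
    - [32.5,-9.7,0]
  roll: [0,0,0,0,0]

```text
clock: 9.15
position: [0.4533, -0.3266, 0.077]
ee_rot: [0.925, -0.38, -0.0, -0.0]
ft_force: [-3.9, 6.0, 10.8]
grip_width: 0.276
```

```bash
python3 arc.py 15
python3 - <<'E'
from h import *
p,d,c=grab('top');cv2.imwrite('pics/mid.png',cv2.resize(p[200:310,180:300],None,fx=5,fy=5,interpolation=3))
E
```

```text
t 9.15 [ 0.4533 -0.3266  0.077 ] F [-3.9  6.  10.8] w 0.276 r 0.1299 ang 250.07
[ 6.2 -2.9 -0. ]
[12.1 -6.2 -0. ]
[17.9 -9.8 -0. ]
[ 23.4 -13.7  -0. ]
[ 28.8 -18.   -0. ]
```

View pics/mid.png

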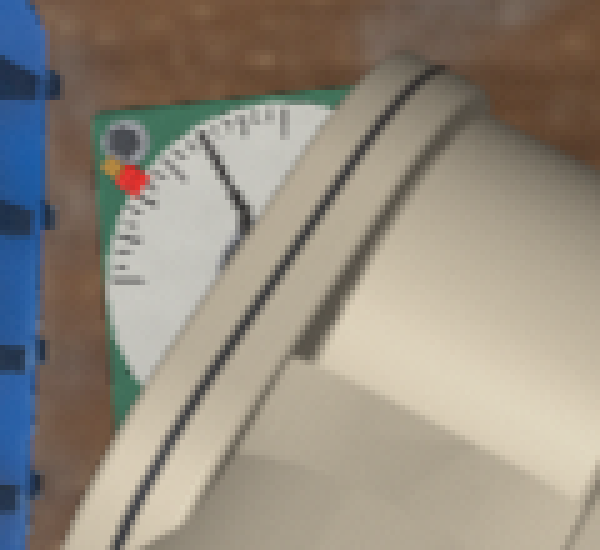

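The lever follows: the pointer tip is at (202,137) in the crop and the mark at (130,180). I'll go on in smaller steps.

>>> send_rows:
  offset:
    - [6.2,-2.9,0]
    - [12.1,-6.2,0]
    - [17.9,-9.8,0]
    - [23.4,-13.7,0]
    - [28.8,-18,0]
  roll: [0,0,0,0,0]

```text
clock: 9.62
position: [0.4858, -0.3342, 0.077]
ee_rot: [0.925, -0.38, -0.001, -0.0]
ft_force: [-6.5, 6.0, 12.2]
grip_width: 0.274
```

```bash
python3 arc.py 8
cat > ptr.py <<'E'
from h import *
import sys
p,d,c=grab('top');hsv=cv2.cvtColor(p,cv2.COLOR_BGR2HSV)
m=((hsv[...,0]<6)|(hsv[...,0]>174))&(hsv[...,1]>140)&(p.max(2)>90);m[:, :190]=0;m[:,225:]=0;m[:220]=0;m[255:]=0
y,x=np.nonzero(m);mk=onz(c,x.mean(),y.mean(),.031)
A=np.array([.4976,-.2045])
ang=lambda X:np.degrees(np.arctan2(X[1]-A[1],X[0]-A[0]))
print('mark',x.mean().round(1),y.mean().round(1),mk.round(4),ang(mk).round(2))
# darkness along circles r 36..48 mm at z .032 (inside ticks), arc 0..90 deg
g=p.max(2).astype(np.float32)
th=np.arange(5,85,.25);acc=[]
for r in (.034,.038,.042,.046,.050,.054):
    pr=np.array([proj(c,(A[0]+r*np.cos(np.radians(t)),A[1]+r*np.sin(np.radians(t)),.032)) for t in th],np.float32)
    s=cv2.remap(g,pr[:,0],pr[:,1],1);k=s.argmin();print(r,th[k],s[k].round(),'px',pr[k].round(1))
cv2.imwrite('pics/'+sys.argv[1],cv2.resize(p[200:310,180:300],None,fx=5,fy=5,interpolation=3))
E
python3 ptr.py p1.png
```

```text
t 9.6167 [ 0.4858 -0.3342  0.077 ] F [-6.5  6.  12.2] w 0.274 r 0.1302 ang 264.79
[ 2.6 -2.5 -0. ]
[ 5.3 -4.9 -0. ]
[ 8.  -7.4 -0. ]
[ 10.5 -10.   -0. ]
[ 13.  -12.6  -0. ]
mark 205.8 235.5 [ 0.534  -0.1498  0.031 ] 56.36
0.034 15.25 [70.] px [231. 237.]
0.038 8.25 [68.] px [233.  234.3]
0.042 5.0 [84.] px [234. 232.]
0.046 43.75 [85.] px [218.3 237. ]
0.05 43.25 [87.] px [217.  235.2]
0.054 44.25 [90.] px [215.1 234. ]
```

>>> send_rows:
  offset:
    - [3,-2.7,0]
    - [6.5,-6,0]
    - [9.9,-9.3,0]
    - [13.2,-12.8,0]
    - [16.3,-16.1,0]
  roll: [0,0,0,0,0]

```text
clock: 10.08
position: [0.508, -0.3346, 0.077]
ee_rot: [0.925, -0.38, -0.001, 0.0]
ft_force: [-9.0, 5.3, 13.4]
grip_width: 0.272
```

```bash
python3 arc.py 2;python3 ptr.py p2.png
```

```text
t 10.0833 [ 0.508  -0.3346  0.077 ] F [-9.   5.3 13.4] w 0.272 r 0.1305 ang 274.58
[ 0.2 -1.  -0. ]
[ 0.8 -1.7 -0. ]
[ 1.4 -2.4 -0. ]
[ 2.  -3.1 -0. ]
[ 2.5 -3.8 -0. ]
mark 205.8 235.5 [ 0.534  -0.1498  0.031 ] 56.36
0.034 15.25 [116.] px [231. 237.]
0.038 8.25 [106.] px [233.  234.3]
0.042 78.75 [61.] px [213. 251.]
0.046 41.75 [76.] px [219.  236.4]
0.05 32.75 [72.] px [221. 232.]
0.054 25.75 [75.] px [223.  228.4]
```

View pics/p2.png

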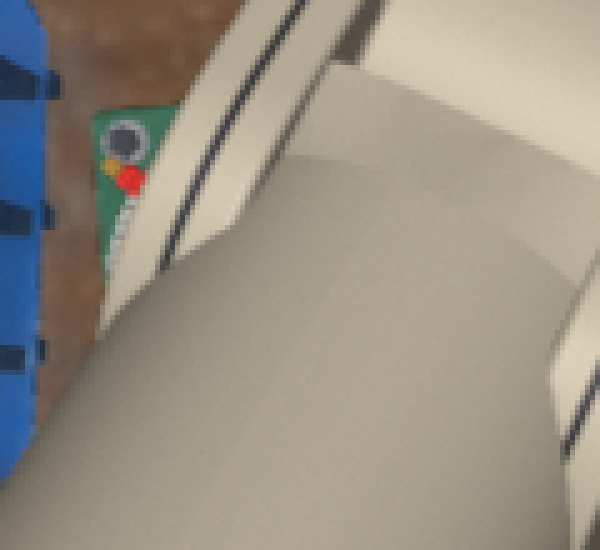

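The arm now hides the pointer from the top camera. The knob's angle puts it about 2.8° short of the mark, so I'll make that step and check with the scene camera.

>>> send_rows:
  offset:
    - [0.8,-0.9,0]
    - [1.7,-1.9,0]
    - [2.6,-2.9,0]
    - [3.5,-3.9,0]
    - [4.2,-4.8,0]
  roll: [0,0,0,0,0]

```text
clock: 10.55
position: [0.5141, -0.3339, 0.077]
ee_rot: [0.925, -0.38, -0.001, 0.0]
ft_force: [-10.9, 5.0, 13.6]
grip_width: 0.272
```

```bash
python3 arc.py 2;python3 - <<'E'
from h import *
p,d,c=grab('scene');A=np.array([.4980,-.2047])
for z in(.028,):
  print('hub',proj(c,(*A,.069)))
for a in(50,54,56.5,60): print(a,[np.round(proj(c,(A[0]+r*np.cos(np.radians(a)),A[1]+r*np.sin(np.radians(a)),.032)),1) for r in(.04,.06,.07)])
cv2.imwrite('pics/s3.png',cv2.resize(p[190:270,225:325],None,fx=7,fy=7,interpolation=3))
E
```

```text
t 10.55 [ 0.5141 -0.3339  0.077 ] F [-10.9   5.   13.6] w 0.272 r 0.1305 ang 277.27
[ 0.2 -1.  -0. ]
[ 0.7 -1.7 -0. ]
[ 1.3 -2.5 -0. ]
[ 1.8 -3.2 -0. ]
[ 2.3 -3.9 -0. ]
hub (np.float64(272.3474344825869), np.float64(210.86168900685178))
50 [array([276.9, 219.8]), array([278.4, 215.4]), array([279.1, 213.3])]
54 [array([275.4, 219.8]), array([276.2, 215.4]), array([276.6, 213.3])]
56.5 [array([274.5, 219.8]), array([274.9, 215.4]), array([275.1, 213.3])]
60 [array([273.3, 219.9]), array([273. , 215.5]), array([272.9, 213.4])]
```

View pics/s3.png

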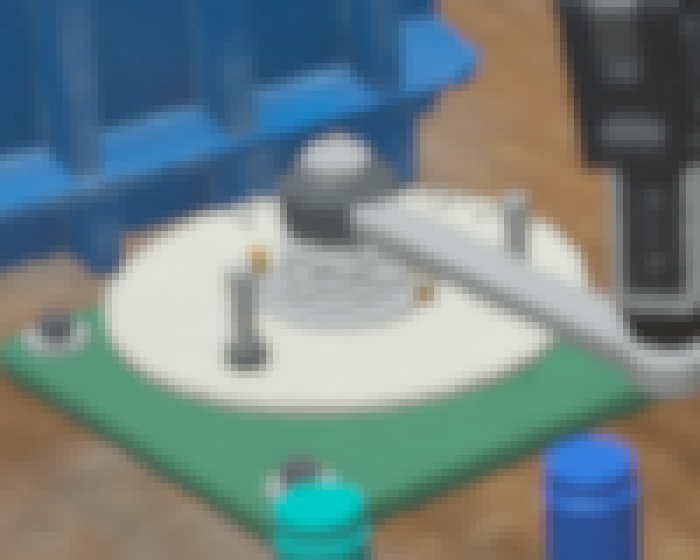

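From the last frame that shows both (p1), the pointer read 43.7° and the mark 56.4°, a gap of 12.6°. The arm has since turned 12.5°. I'll cross-check numerically with the rest picture, which needs no extra viewing.

Run:
```python
from h import *
p,d,c=pickle.load(open('top.pkl','rb'));hsv=cv2.cvtColor(p,cv2.COLOR_BGR2HSV)
m=((hsv[...,0]>68)&(hsv[...,0]<92)&(hsv[...,1]>55)).astype(np.uint8);m[:, :198]=0;m[:,285:]=0;m[:210]=0;m[305:]=0
n,l,s,_=cv2.connectedComponentsWithStats(m);y,x=np.nonzero(np.isin(l,[i for i in range(1,n) if s[i,4]>30]))
r=cv2.minAreaRect(np.stack([x,y],1).astype(np.float32));print('base',r,onz(c,*r[0],.012).round(4))
M=cv2.imread('pics/p1.png');M=cv2.resize(M,(120,110),interpolation=cv2.INTER_AREA)
p1=np.zeros_like(p);p1[200:310,180:300]=M
mk=np.array([.534,-.150])
for A in([.4976,-.2045],[.4989,-.2049],[.4976,-.2065]):
  A=np.array(A);out=[]
  for im,lo,hi,k in((p,-12,14,220.4),(p1,36,52,264.8)):
    g=im.max(2).astype(np.float32);th=np.arange(lo,hi,.25);acc=0
    for rr in np.arange(.044,.058,.001):
      q=np.array([proj(c,(A[0]+rr*np.cos(np.radians(t)),A[1]+rr*np.sin(np.radians(t)),.032)) for t in th],np.float32)
      acc=acc+cv2.remap(g,q[:,0],q[:,1],1)[:,0]
    w=np.clip(acc.max()-acc-.5*np.ptp(acc),0,None);out.append((w*th).sum()/w.sum())
  a=np.degrees(np.arctan2(*(mk-A)[::-1]))
  K=lambda P:np.degrees(np.arctan2(P[1]-A[1],P[0]-A[0]))%360
  now=K((.5141,-.3339))
  print(A,'ptr rest,p1',np.round(out,2),'mark',a.round(2),'turned',(now-K((.3992,-.2883))).round(2),(now-K((.4858,-.3342))).round(2),'needed',np.round(a-np.array(out),2),'tcp dir',now.round(2)+140-360)
```

```text
base ((238.32789611816406, 256.1065673828125), (76.14054870605469, 75.77841186523438), 84.80557250976562) [ 0.4971 -0.2049  0.012 ]
[ 0.4976 -0.2045] ptr rest,p1 [ 0.22 43.68] mark 56.26 turned 56.85 12.47 needed [56.04 12.58] tcp dir 57.26999999999998
[ 0.4989 -0.2049] ptr rest,p1 [ 0.67 45.02] mark 57.41 turned 56.81 12.51 needed [56.74 12.38] tcp dir 56.72000000000003
[ 0.4976 -0.2065] ptr rest,p1 [ 2.46 45.28] mark 57.21 turned 57.64 12.66 needed [54.75 11.92] tcp dir 57.379999999999995
```

All estimates agree to about 1°. I'll do one settling call, then a last check and hand in.

>>> send_rows:
  offset:
    - [0,0,0]
    - [0,0,0]
    - [0,0,0]
    - [0,0,0]
    - [0,0,0]
  roll: [0,0,0,0,0]

```text
clock: 11.02
position: [0.514, -0.334, 0.077]
ee_rot: [0.925, -0.38, -0.001, 0.0]
ft_force: [-9.5, 6.0, 13.2]
grip_width: 0.275
```

```bash
python3 arc.py 0 | head -1
python3 - <<'E'
from h import *
p,d,c=grab('scene');P=cloud(c,d);q=P[(d>0)&(abs(P[...,0]-.545)<.02)&(abs(P[...,1]+.45)<.02)&(P[...,2]>.01)]
print('sleeve',len(q),q.min(0).round(3),q.max(0).round(3))
manip.hand_in();print('handed in')
E
```

```text
t 11.0167 [ 0.514 -0.334  0.077] F [-9.5  6.  13.2] w 0.275 r 0.1305 ang 277.23
sleeve 542 [ 0.533 -0.462  0.01 ] [ 0.554 -0.441  0.077]
the job is handed in; nothing more can be done
handed in
```

I moved the black sleeve out of the lever's path and stood it upright at about (0.545, -0.45). I then swung the lever about 57° anticlockwise by its knob to the red mark. The arm was still holding it there when I handed in at 11 s.

**Sleeve:** in the last depth check it stood upright, with its top at 77 mm. After I placed it, the scene picture showed no other part moved.

**Pointer:** at the end the arm hid the mark and pointer from the top camera, and the hub hid the pointer from the scene camera. I therefore did not see the pointer on the mark directly. From the last frame that showed both, the pointer needed another 11.9–12.6°, and the arm turned 12.5–12.7°. Measured from rest it needed 54.8–56.7° and turned 56.8–57.6°. Most estimates put the pointer within about 1° of the mark; the least favourable puts it about 3° past. The clip reaches 4° either side and the limit is 10°.

**Disagreements:** the two-view height of the sleeve's top was 68 mm, against 76 mm from depth and the description. The force check showed a steady upward push of about 13 N on the gripper while it held the knob, which I did not explain.

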